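# Tip a boot heel into the green compartment of the rotary bin

## Task

Turn the rotary bin until its green compartment is centred under the chute, then lift the tipping tray by its red handle so that the boot heel block slides down the chute into that compartment, and lower the tray level again. The heel is freshly polished: do not touch it, and leave the tape roll, tin and hammer where they are.

Things in the scene. Friction and masses are not known exactly. Their poses are not given: they have to be found in the camera images.
- stand: Fixed wooden deck that carries everything. Its origin is on the bench, on the bin's turning axis; its +z is up; its +y axis points from the bin's axis along the chute towards the tipping tray. Deck top 8 mm above the bench. The aluminium chute is a box open above and below, 110 mm wide, reaching from 32 mm to 190 mm from the axis along +y and from 108 to 193 mm above the bench; the fingers and gripper must stay clear of it. The deck may stand turned up to 0.25 rad
- turntable: Rotary bin (lazy susan), 320 mm across, turning freely either way without end stops about the vertical axis through its origin (origin on the axis, 10 mm above the bench). Four quarter compartments with coloured floors (green, yellow, red, blue); floor 22 mm and outer rim and dividing walls 57 mm above the bench. Dividers lie along its own +x, +y, -x, -y axes; green fills the quarter between its +x and +y. It stays where it is left (friction 0.18 N m)
- green_mid (a point): middle of the green compartment's floor, 85 mm from the axis
- drop_point (a point): fixed point at floor height, 85 mm from the axis, straight below the middle of the chute's mouth: where the green compartment's middle should come
- peg0 (a point): point on the upright round black peg (14 mm diameter) that stands on the bin's +x divider, 135 mm from the axis; the point is 84 mm above the bench, the peg's top 102 mm. Pegs serve to turn the bin
- peg1 (a point): same point on the peg on the bin's +y divider
- peg2 (a point): same point on the peg on the bin's -x divider
- peg3 (a point): same point on the peg on the bin's -y divider
- tray_handle (a point): middle of the red handle bar of the tipping tray: round bar 14 mm in diameter, 96 mm long, level and parallel to the stand's x axis, 185 mm above the bench when the tray is down, 50 mm behind the tray's rear wall; free space below and on both sides of it
- tray_hinge (a point): hinge of the tipping tray, 163 mm above the bench, at the tray's open front edge where the chute begins; the hinge line is parallel to the stand's x axis and 162 mm from the handle along the stand's y. Tray inside 90 mm wide and 109 mm long, walls 26 mm high, with the heel in it
- tray (a joint): tilt of the tipping tray: 0 level (down), grows as the handle is lifted, up to 1.1 rad; it falls back by its own weight (0.35 kg) when let go. The heel slides off somewhere between 0.27 and 0.45 rad (friction of heel on metal 0.28 to 0.42), so 0.7 to 0.8 rad is ample; the chute beyond slopes at 0.73 rad
- heel_center (a point): centre of the boot heel block, a dark brown D-shaped block with green top layer, 72 x 58 mm and 34 mm thick, 0.1 kg, lying in the tray
- tape_center (a point): centre of a masking tape roll, 104 mm across, 25 mm high, lying flat (bystander)
- tin_center (a point): centre of a round polish tin, 87 mm across, 32 mm high (bystander)
- hammer_grip (a point): grip of a hammer lying on the bench (bystander)
- heel: the same heel block; origin at the centre of its underside, round end towards its -y
Things that resemble listed ones, but are neither listed nor needed, are in the scene too. Of the things shaped like the heel, the dark wooden one is meant.

How it is judged:
By the outcome, as a careful person would: the job done as asked, in the order asked, and still so for the second after the job is handed in, with the robot touching nothing.
It also fails if it takes over 67 s, if anything falls off the work surface, if the arm or the gripper's body presses on something with over 40 N, if the wrist force passes 120 N, or if a joint passes its speed limit or range.

## Robot

A 6-joint arm with a two-finger parallel gripper is mounted at the origin on the work surface. World frame = base frame: x ahead of the robot, y to its left, z up, the work surface at z = 0. Lengths are in mm, angles in rad, forces in N, time in s.
With the tool pointing down it reaches from about 250 to 850 mm from the base axis. Payload 12.5 kg.
Tool frame: the origin (TCP) lies at the very end of the fingers, on their centre line; the grasp point (between the pads) lies 19 mm behind it (bot.grasp_offset is the distance from the TCP to the grasp point, in mm); z points along the fingers, y is the line along which they close (so a half turn about z gives the same grasp; the last joint's range is limited). The gripper opens to 93 mm and grips with 3 to 60 N. Pads are 15 mm wide; open, the fingers measure 128 mm over their backs; the gripper's body (75 mm by 188 mm) begins 65 mm behind the grasp point.
Start: joints at [1.185, 0.351, 1.652, -0, 1.139, -0.085], TCP at [162.925, 525.3, 218.633] pointing down, gripper open.
Joint ranges: [-2.75, 2.75], [-0.79, 2.1], [0.01, 2.65], [-1.57, 4.71], [0.07, 3.14], [-2.87, 2.87]. Speed limits (rad/s): [2.22, 2.22, 2.79, 3.14, 3.14, 3.14].

## Interface

Orientations are given as a 3x3 rotation matrix whose columns are the frame's x, y, z axes.
In Python, from workcell import bot gives the robot as it stands.
- The arm moves only by the shell command python3 -m handwheel 'ROWS' [FORCE]. ROWS is JSON, a list of rows, each a list of 3 entries, a list of its own where there are three numbers: the shift along the tool's x, y, z scaled (see below), then the turn, a rotation vector about the tool's x, y, z scaled (see below), then the opening, from 0 (shut) to 1 (fully open). A call has exactly 5 rows; each row is the pose to reach, as a shift and turn from the pose commanded when the call began, along the tool's axes at that moment; what a row does not reach only later rows make up. The controller multiplies each number of a shift by 0.15 m and each number of a turn by 90 degrees. A row lasts 1/12 s, in which the tool goes at most 41.7 mm and 7.16 degrees, less where a joint would pass 70% of its speed; a pose out of reach is approached as far as the arm can. A call with a number of a shift or a turn outside -1 to 1 is refused whole. A call with a gripper value outside its range is refused whole. The fingers move at their own pace and stop on an object; FORCE is the grip in N (left out, the last holds). Time passes only in rows, so rows that repeat a pose let the fingers close, or fill a call up. It gives the time, the measured TCP pose, the force, the opening and the grip force at its end, in the units of the state.
- bot.get_obs(): the state, without advancing time (a new reading comes with each control period).
- bot.snapshot(name): name is "side" or "top" or "wrist"; returns the picture (420x560x3 uint8, red, green, blue); there is no depth.
- bot.calibration(name): a dict with "fx", "fy", "cx", "cy" (pixels), "k1" (the pictures are not rectified: a ray, as slopes to the right and down, at radius r is drawn at 1 + k1 r^2 times it, then the intrinsics apply), "extrinsics" (4x4, takes a point from world to camera coordinates); the wrist camera has in their place "T_tool_cam" (4x4, takes a point from camera to tool coordinates, whose origin is the TCP and whose axes are the flange's). Camera axes: x right, y up, looking along -z (the intrinsics and any distortion apply to the point x, -y, -z); pixel columns grow to the right and rows downward; lengths in mm; the calibration is good to about 2 mm. A picture is of the moment at which its call begins: read the wrist's pose just before it. calibration takes no time and is no camera call.
- bot.job_done(): hands the job in; it is judged then, once.
Trained networks look in the newest picture that a camera, given by its name, has taken for a name from the list of things; names that differ only in an ending like _2 or _b are one class to them, and where a whole thing is asked for, a point or a joint stands for the part that bears it (a point fixed in the world has none). Each returns a list of dicts, best first, with "score" (0 to 1); they miss things now and then, are a little off and sometimes report something else, mostly with a low value. They report only what shows in the picture. A call takes as long as a camera call. They do not tell look-alikes from the thing itself.
- bot.outline_of(camera, query): "region" (420x560 bool, what is visible of it) and "uv" ([column, row] in pixels, amid what is visible of it).
- bot.mark_of(camera, query): "uv" ([column, row] in pixels: a listed point, or the origin of a listed thing).
The state is a dict: "t": time; "joints": joint angles; "dq": joint speeds; "effort": joint torques, N m; "ee_pos": TCP position; "ee_rot": TCP orientation; "ft_force": force on the tool from outside, world axes, zero at the start; "torque": the same for the moment, N m; "gripper_width": opening from 0.0 (shut) to 1.0 (fully open); "gripper_force": force on a finger pad.
Only numpy, scipy, OpenCV 4.12 (cv2) and the standard library are available. Lean on these libraries where they do the work, as an engineer would, in place of code of your own. Each camera call takes 0.05 s, during which the arm holds its last target. There are 200 camera calls.

## Working session

There is one attempt and no reset: what is moved stays moved. The work goes in short steps, Python scripts to look and compute and a shell command to move; the robot and the scene stay as the last step left them, time stands still between calls to the robot, and variables do not carry over. Pictures are saved under pics/ and viewed, at most 10 in all, crops included, and the job is handed in when it is done.

```bash
ls; mkdir -p pics; python3 - <<'E'
from workcell import bot
import cv2,numpy as np
o=bot.get_obs(); print(o['t'],o['ee_pos'],np.round(o['ee_rot'],3).tolist(),o['gripper_width'])
for c in('top','side'):
    im=bot.snapshot(c); cv2.imwrite(f'pics/{c}0.png',im[:,:,::-1])
    k=bot.calibration(c); print({a:(np.round(b,3).tolist() if a=='extrinsics' else b) for a,b in k.items()})
    for q in ['stand','turntable','green_mid','drop_point','peg0','peg1','peg2','peg3','tray_handle','tray_hinge','heel_center','heel']:
        r=bot.mark_of(c,q); print(c,q,[(np.round(d['uv']).tolist(),round(d['score'],2)) for d in r[:4]])
print(bot.get_obs()['t'])
E
```

```text
pics
0.0 [162.82076012 524.98925898 218.10661555] [[-0.955, 0.296, -0.0], [0.296, 0.955, -0.001], [0.0, -0.001, -1.0]] 0.9988460585671457
{'fx': 403.2094007241149, 'fy': 403.2094007241149, 'cx': 272.0540575162033, 'cy': 211.01293808722946, 'k1': -0.1006459942428989, 'extrinsics': [[0.019, -1.0, 0.023, 41.742], [0.998, 0.02, 0.062, -609.84], [-0.062, 0.022, 0.998, -955.627], [0.0, 0.0, 0.0, 1.0]]}
top stand [([348.0, 246.0], 0.75), ([303.0, 274.0], 0.73)]
top turntable [([354.0, 244.0], 0.71)]
top green_mid [([342.0, 281.0], 0.66), ([414.0, 220.0], 0.65)]
top drop_point [([319.0, 245.0], 0.59)]
top peg0 [([409.0, 218.0], 0.9), ([381.0, 299.0], 0.83), ([336.0, 196.0], 0.64), ([305.0, 272.0], 0.55)]
top peg1 [([409.0, 218.0], 0.9), ([381.0, 299.0], 0.83), ([336.0, 196.0], 0.64), ([305.0, 272.0], 0.55)]
top peg2 [([409.0, 218.0], 0.9), ([381.0, 299.0], 0.83), ([336.0, 196.0], 0.64), ([305.0, 272.0], 0.55)]
top peg3 [([409.0, 218.0], 0.9), ([381.0, 299.0], 0.83), ([336.0, 196.0], 0.64), ([305.0, 272.0], 0.55)]
top tray_handle [([199.0, 242.0], 0.81)]
top tray_hinge [([281.0, 241.0], 0.77)
[... 655 characters left out ...]
([261.0, 273.0], 0.81), ([387.0, 332.0], 0.72), ([286.0, 357.0], 0.71), ([348.0, 247.0], 0.68)]
side peg1 [([261.0, 273.0], 0.81), ([387.0, 332.0], 0.72), ([286.0, 357.0], 0.71), ([348.0, 247.0], 0.68)]
side peg2 [([261.0, 273.0], 0.81), ([387.0, 332.0], 0.72), ([286.0, 357.0], 0.71), ([348.0, 247.0], 0.68)]
side peg3 [([261.0, 273.0], 0.81), ([387.0, 332.0], 0.72), ([286.0, 357.0], 0.71), ([348.0, 247.0], 0.68)]
side tray_handle [([230.0, 163.0], 0.79)]
side tray_hinge [([268.0, 215.0], 0.96)]
side heel_center [([182.0, 233.0], 0.93), ([252.0, 192.0], 0.85), ([306.0, 189.0], 0.59)]
side heel [([306.0, 192.0], 0.96), ([182.0, 232.0], 0.95), ([250.0, 194.0], 0.64), ([269.0, 214.0], 0.16)]
1.3
```

View pics/top0.png

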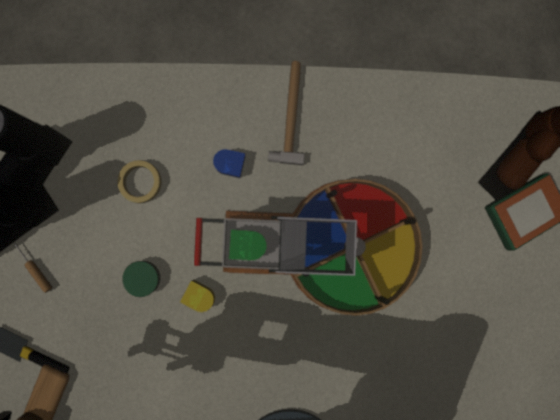

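View pics/side0.png

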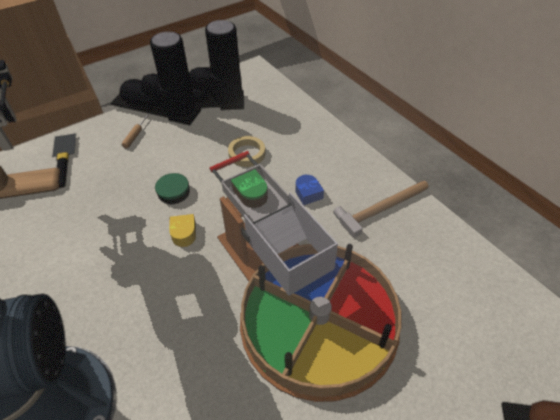

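```bash
cat > h.py <<'E'
import numpy as np,cv2
from workcell import bot
def ray(c,uv):
    k=bot.calibration(c);x=(uv[0]-k['cx'])/k['fx'];y=(uv[1]-k['cy'])/k['fy']
    rd=np.hypot(x,y);r=rd
    for _ in range(30): r=rd/(1+k['k1']*r*r)
    s=r/rd if rd else 1
    d=np.array([x*s,-y*s,-1]);E=np.array(k['extrinsics']);R=E[:3,:3]
    return -R.T@E[:3,3],R.T@d
def atz(c,uv,z):
    o,d=ray(c,uv);return o+d*(z-o[2])/d[2]
def proj(c,p):
    k=bot.calibration(c);E=np.array(k['extrinsics']);q=E[:3,:3]@p+E[:3,3]
    x,y=q[0]/-q[2],-q[1]/-q[2];f=1+k['k1']*(x*x+y*y)
    return np.array([k['cx']+k['fx']*x*f,k['cy']+k['fy']*y*f])
E
python3 - <<'E'
from h import *
P=lambda n,c,uv,z:print(n,c,np.round(atz(c,uv,z),1)[:2])
P('axis','top',(354,244),10);P('axis','side',(318,317),10)
P('stand','top',(348,246),0);P('stand','side',(318,320),0)
P('handle','top',(199,242),185);P('handle','side',(230,163),185)
P('hinge','top',(281,241),163);P('hinge','side',(268,215),163)
P('drop','top',(319,245),22);P('drop','side',(295,286),22)
for u in((409,218),(381,299),(336,196),(305,272)):P('peg','top',u,84)
for u in((261,273),(387,332),(286,357),(348,247)):P('peg','side',u,84)
P('green','top',(342,281),22);P('green','top',(414,220),22);P('green','side',(280,327),22)
E
```

```text
axis top [ 532.7 -148.5]
axis side [ 528.1 -139.5]
stand top [ 527.3 -135.8]
stand side [ 527.5 -141.1]
handle top [533.7 201.7]
handle side [533.7 197.7]
hinge top [538.7  37.5]
hinge side [529.2  41.2]
drop top [529.1 -60.6]
drop side [528.  -57.5]
peg top [ 595.2 -259.4]
peg top [ 410.3 -195.2]
peg top [642.  -89.4]
peg top [469.3 -21.3]
peg side [466.4 -22.9]
peg side [ 587.8 -265.7]
peg side [ 406.5 -197.8]
peg side [654.1 -74.6]
green top [ 443.5 -117.6]
green top [ 593.7 -295. ]
green side [ 447.4 -117.8]
```

Top picture: the robot is at the bottom left. The bin is at about (354,244), the chute at (320,245), the tray at (249,243) and the red handle at (199,242). The tape roll is at (139,181), the hammer at (290,110), and the round green-topped tin at (141,278).

Heel candidates: green-topped block in the tray (249,243), blue block (229,162), yellow block (199,297). By the description (dark brown, green top, lying in the tray), I choose the one in the tray. I'll check it in one crop and fit all the geometry together.

```bash
python3 - <<'E'
from h import *
from scipy.optimize import least_squares
im=cv2.imread('pics/side0.png')[140:260,160:330]; cv2.imwrite('pics/crop1.png',cv2.resize(im,None,fx=4,fy=4,interpolation=cv2.INTER_CUBIC))
def S(p,v):
    c,s=np.cos(p[2]),np.sin(p[2]);return np.array([p[0]+c*v[0]-s*v[1],p[1]+s*v[0]+c*v[1],v[2]])
obs=[('top',(354,244),'ax'),('side',(318,317),'ax'),('side',(318,320),'st'),('top',(199,242),'ha'),('side',(230,163),'ha'),('top',(281,241),'hi'),('side',(268,215),'hi'),('top',(319,245),'dr'),('side',(295,286),'dr')]
obs+=[('top',u,'p%d'%i) for i,u in enumerate([(305,272),(381,299),(409,218),(336,196)])]
obs+=[('side',u,'p%d'%i) for i,u in enumerate([(261,273),(286,357),(387,332),(348,247)])]
def pt(p,n):
    if n=='ax':v=(0,0,10)
    elif n=='st':v=(0,0,0)
    elif n=='ha':v=(0,p[4]+162,185)
    elif n=='hi':v=(0,p[4],163)
    elif n=='dr':v=(0,85,22)
    else:
        a=p[3]+int(n[1])*np.pi/2; return np.array([p[0]+135*np.cos(a),p[1]+135*np.sin(a),84])
    return S(p,v)
f=lambda p:np.concatenate([proj(c,pt(p,n))-u for c,u,n in obs])
r=least_squares(f,[529,-141,0,2.05,185],loss='soft_l1',f_scale=2)
print(np.round(r.x,3)); 
for (c,u,n),e in zip(obs,f(r.x).reshape(-1,2)):print(c,n,np.round(e,1),np.round(pt(r.x,n),1))
E
```

```text
[ 5.28576e+02 -1.41544e+02 -1.70000e-02  2.02800e+00  1.80409e+02]
top ax [-2.8  1.6] [ 528.6 -141.5   10. ]
side ax [0.8 0.6] [ 528.6 -141.5   10. ]
side st [ 0.6 -0.1] [ 528.6 -141.5    0. ]
top ha [ 0.5 -0.2] [534.2 200.8 185. ]
side ha [-0.5 -0.9] [534.2 200.8 185. ]
top hi [-0.7  3.5] [531.6  38.8 163. ]
side hi [1.6 0.2] [531.6  38.8 163. ]
top dr [-1.7 -0.4] [530.  -56.6  22. ]
side dr [ 0.5 -0.8] [530.  -56.6  22. ]
top p0 [-0.4  0.2] [468.9 -20.4  84. ]
top p1 [2.5 1.3] [ 407.5 -201.2   84. ]
top p2 [1.4 3.1] [ 588.2 -262.7   84. ]
top p3 [-3.2 -3.5] [649.7 -81.9  84. ]
side p0 [ 0.4 -1.5] [468.9 -20.4  84. ]
side p1 [1.5 1.2] [ 407.5 -201.2   84. ]
side p2 [-0.9 -1.4] [ 588.2 -262.7   84. ]
side p3 [0.6 3.2] [649.7 -81.9  84. ]
```

View pics/crop1.png

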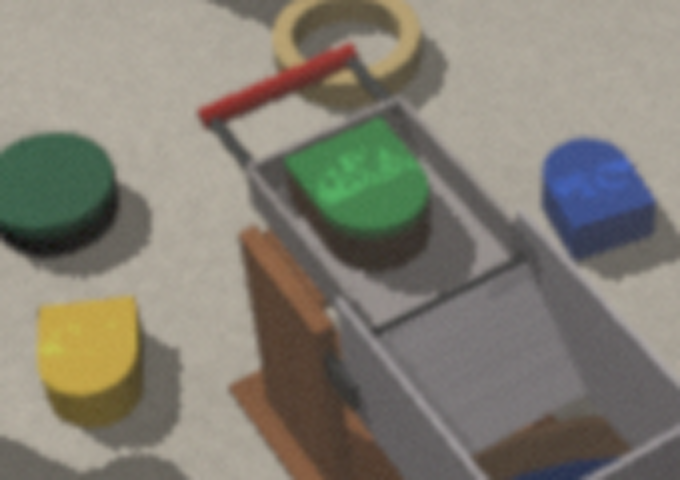

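The crop confirms it: a dark brown block with a green top lies in the tray, and the decoys outside it are all blue or all yellow. The geometry is consistent: stand yaw is -0.017 rad, the axis is at (529,-142) and the handle at (534,201). The bin needs about -72°. I'll use peg2 at about (590,-262), which stays away from the chute.

```bash
python3 -m handwheel '[[[-0.2,-0.2,-0.3],[0,0,0],0.45],[[-0.4,-0.4,-0.3],[0,0,0],0.45],[[-0.6,-0.6,-0.3],[0,0,0],0.45],[[-0.8,-0.8,-0.3],[0,0,0],0.45],[[-0.9,-0.9,-0.3],[0,0,0],0.45]]' 15
python3 -m handwheel '[[[-0.2,-0.2,0],[0,0,0],0.45],[[-0.4,-0.4,0],[0,0,0],0.45],[[-0.6,-0.6,0],[0,0,0],0.45],[[-0.8,-0.8,0],[0,0,0],0.45],[[-0.95,-0.95,0],[0,0,0],0.45]]'
python3 -m handwheel '[[[-0.2,-0.2,0],[0,0,0],0.45],[[-0.4,-0.4,0],[0,0,0],0.45],[[-0.6,-0.6,0],[0,0,0],0.45],[[-0.8,-0.8,0],[0,0,0],0.45],[[-0.95,-0.95,0],[0,0,0],0.45]]'
```

```text
t: 1.72
ee_pos: [252.3, 354.6, 264.0]
ee_rot: [[-0.955, 0.296, 0.001], [0.296, 0.955, 0.001], [-0.0, 0.001, -1.0]]
ft_force: [0.7, 0.2, 0.4]
gripper_width: 0.691
gripper_force: 0.0
t: 2.13
ee_pos: [346.4, 175.8, 263.9]
ee_rot: [[-0.955, 0.297, 0.001], [0.297, 0.955, 0.0], [-0.001, 0.0, -1.0]]
ft_force: [1.0, 0.5, -0.3]
gripper_width: 0.453
gripper_force: 0.0
t: 2.55
ee_pos: [440.4, -2.9, 263.8]
ee_rot: [[-0.955, 0.297, 0.001], [0.297, 0.955, -0.0], [-0.001, -0.0, -1.0]]
ft_force: [0.2, 0.7, -0.1]
gripper_width: 0.451
gripper_force: 0.0
```

```bash
cat >> h.py <<'E'
def rel(p,yaw):
    "units for a move to p with tool down and tool y at yaw degrees"
    o=bot.get_obs();R=np.array(o['ee_rot']);y=np.radians(yaw)
    T=np.array([[-np.sin(y),np.cos(y),0],[np.cos(y),np.sin(y),0],[0,0,-1]]).T
    T=np.column_stack([[-np.sin(y),np.cos(y),0],[np.cos(y),np.sin(y),0],[0,0,-1]])
    from scipy.spatial.transform import Rotation as Q
    print('shift',np.round(R.T@(np.array(p)-o['ee_pos'])/150,3),'turn',np.round(Q.from_matrix(R.T@T).as_rotvec()/(np.pi/2),3))
def tri(uv_list):
    "least-squares meeting point of rays given as (origin,dir)"
    A=np.zeros((3,3));b=np.zeros(3)
    for o,d in uv_list:
        d=d/np.linalg.norm(d);M=np.eye(3)-np.outer(d,d);A+=M;b+=M@o
    return np.linalg.solve(A,b)
def wray(uv,o):
    k=bot.calibration('wrist');x=(uv[0]-k['cx'])/k['fx'];y=(uv[1]-k['cy'])/k['fy']
    rd=np.hypot(x,y);r=rd
    for _ in range(30): r=rd/(1+k['k1']*r*r)
    s=r/rd if rd else 1
    T=np.array(k['T_tool_cam']);R=np.array(o['ee_rot'])
    return np.array(o['ee_pos'])+R@T[:3,3],R@T[:3,:3]@np.array([x*s,-y*s,-1])
def watz(uv,o,z):
    a,d=wray(uv,o);return a+d*(z-a[2])/d[2]
E
python3 -m handwheel '[[[-0.2,-0.18,0],[0,0,0.07],0.45],[[-0.4,-0.36,0],[0,0,0.14],0.45],[[-0.6,-0.54,0],[0,0,0.21],0.45],[[-0.75,-0.7,0],[0,0,0.28],0.45],[[-0.75,-0.7,0],[0,0,0.35],0.45]]'
python3 -c "
from h import *
rel((589,-262,180),26.2)
print(bot.get_obs()['ee_pos'],bot.get_obs()['joints'])"
```

```text
t: 2.97
ee_pos: [517.7, -138.4, 263.1]
ee_rot: [[-0.653, 0.757, 0.0], [0.757, 0.653, -0.001], [-0.001, -0.0, -1.0]]
ft_force: [0.5, 0.1, -0.8]
gripper_width: 0.449
gripper_force: 0.0
shift [-0.934 -0.178  0.555] turn [-0.     0.001  0.162]
[ 517.66866893 -138.41436287  263.12304415] [-3.47714132e-01  2.81384528e-01  1.63388772e+00 -9.01357211e-04
  1.22559734e+00 -1.05895287e+00]
```

```bash
python3 -m handwheel '[[[-0.25,-0.05,0],[0,0,0.05],0.4],[[-0.5,-0.1,0.1],[0,0,0.1],0.4],[[-0.75,-0.15,0.2],[0,0,0.162],0.4],[[-0.934,-0.178,0.3],[0,0,0.162],0.4],[[-0.934,-0.178,0.35],[0,0,0.162],0.4]]'
python3 - <<'E'
from h import *
o=bot.get_obs();im=bot.snapshot('wrist');cv2.imwrite('pics/w1.png',im[:,:,::-1])
print(o['ee_pos'])
for q in('peg0','turntable','green_mid'):
    for d in bot.mark_of('wrist',q)[:4]:print(q,np.round(d['uv']),round(d['score'],2),np.round(watz(d['uv'],o,{'p':84,'t':10,'g':22}[q[0]]),1))
E
```

```text
t: 3.38
ee_pos: [589.1, -260.5, 208.3]
ee_rot: [[-0.446, 0.895, -0.001], [0.895, 0.446, 0.0], [0.001, -0.001, -1.0]]
ft_force: [1.3, -0.9, -0.6]
gripper_width: 0.398
gripper_force: 0.0
[ 589.10973593 -260.50984923  208.31905402]
peg0 [270. 199.] 0.79 [ 585.5 -263.1   84. ]
peg0 [456.  23.] 0.7 [647.7 -83.1  84. ]
peg0 [85. 24.] 0.67 [ 404.7 -204.    84. ]
turntable [269.  37.] 0.67 [ 524.7 -144.3   10. ]
```

View pics/w1.png

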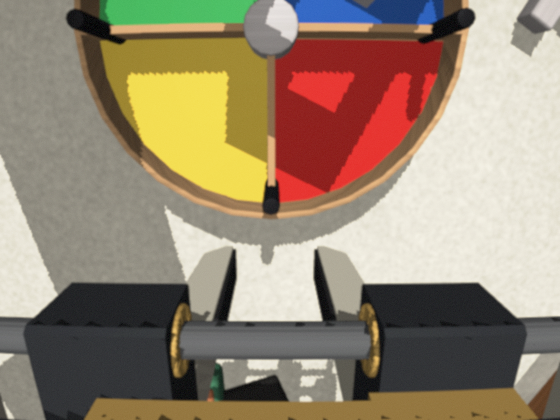

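The wrist view shows peg2 at (270,199), peg1 at (85,24), peg3 at (456,23) and the hub at (269,25). They agree with the fit within 3 mm. Next I descend around peg2.

```bash
python3 -c "
from h import *
rel((587,-263,67),26.4)"
python3 -m handwheel '[[[0,-0.02,0.2],[0,0,0],0.4],[[0,-0.02,0.4],[0,0,0],0.4],[[0,-0.02,0.6],[0,0,0],0.4],[[0,-0.02,0.8],[0,0,0],0.4],[[0,-0.02,0.94],[0,0,0],0.4]]'
python3 -m handwheel '[[[0,0,0],[0,0,0],0.1],[[0,0,0],[0,0,0],0.1],[[0,0,0],[0,0,0],0.1],[[0,0,0],[0,0,0],0.1],[[0,0,0],[0,0,0],0.1]]' 8
python3 -c "
from h import *
rel((587,-263,67),26.4)"
```

```text
shift [-0.038 -0.027  0.964] turn [-0.    -0.     0.004]
t: 4.0
ee_pos: [585.2, -256.9, 69.3]
ee_rot: [[-0.45, 0.893, -0.0], [0.893, 0.45, 0.0], [0.0, -0.0, -1.0]]
ft_force: [-0.6, 0.3, 0.5]
gripper_width: 0.401
gripper_force: 0.0
t: 4.42
ee_pos: [586.6, -258.6, 72.5]
ee_rot: [[-0.449, 0.893, 0.003], [0.893, 0.449, -0.002], [-0.003, 0.002, -1.0]]
ft_force: [-1.5, 1.9, 8.1]
gripper_width: 0.148
gripper_force: 8.0
shift [-0.028 -0.011  0.036] turn [0.001 0.002 0.003]
```

```bash
python3 -m handwheel '[[[-0.01,0,-0.03],[0,0,0],0.1],[[-0.02,0,-0.05],[0,0,0],0.1],[[-0.02,0,-0.05],[0,0,0],0.1],[[-0.02,0,-0.05],[0,0,0],0.1],[[-0.02,0,-0.05],[0,0,0],0.1]]' 8
python3 -c "
from h import *
rel((587,-263,67),26.4)"
python3 -m handwheel '[[[0.005,-0.094,0],[0,0,0.067],0.1],[[0.02,-0.187,0],[0,0,0.133],0.1],[[0.044,-0.278,0],[0,0,0.2],0.1],[[0.078,-0.366,0],[0,0,0.267],0.1],[[0.121,-0.45,0],[0,0,0.333],0.1]]' 
python3 -c "
from h import *
o=bot.get_obs();d=o['ee_pos'][:2]-np.array([527.4,-142.5]);print(np.hypot(*d),np.degrees(np.arctan2(d[1],d[0])),o['gripper_width'],o['ft_force'],o['ee_pos'])"
```

```text
t: 4.83
ee_pos: [586.5, -260.4, 77.7]
ee_rot: [[-0.449, 0.893, -0.001], [0.893, 0.449, 0.001], [0.001, -0.001, -1.0]]
ft_force: [-3.7, 4.3, -3.8]
gripper_width: 0.148
gripper_force: 8.0
shift [-0.017 -0.005  0.071] turn [-0.    -0.001  0.003]
t: 5.25
ee_pos: [518.3, -274.6, 77.8]
ee_rot: [[0.063, 0.998, 0.001], [0.998, -0.063, 0.001], [0.001, 0.001, -1.0]]
ft_force: [2.9, 8.1, -6.8]
gripper_width: 0.149
gripper_force: 8.0
132.43640449787037 -93.94840934000298 0.1488457564767015 [ 2.91867946  8.06387255 -6.8050437 ] [ 518.28066597 -274.62206093   77.82520763]
```

```bash
python3 -m handwheel '[[[0.005,-0.094,0],[0,0,0.067],0.1],[[0.02,-0.187,0],[0,0,0.133],0.1],[[0.044,-0.278,0],[0,0,0.2],0.1],[[0.078,-0.366,0],[0,0,0.267],0.1],[[0.121,-0.45,0],[0,0,0.333],0.1]]' 
python3 -m handwheel '[[[0.005,-0.094,0],[0,0,0.067],0.1],[[0.02,-0.187,0],[0,0,0.133],0.1],[[0.02,-0.187,0],[0,0,0.133],0.1],[[0.02,-0.187,0],[0,0,0.133],0.1],[[0.02,-0.187,0],[0,0,0.133],0.1]]' 
python3 - <<'E'
from h import *
o=bot.get_obs();d=o['ee_pos'][:2]-np.array([527.4,-142.5]);print(np.hypot(*d),np.degrees(np.arctan2(d[1],d[0])),o['ft_force'],o['ee_pos'])
for c in('top','side'):
    bot.snapshot(c)
    for q,z in(('peg0',84),('green_mid',22),('drop_point',22),('turntable',10),('tray_handle',185),('tray_hinge',163)):
        for m in bot.mark_of(c,q)[:4]:
            p=atz(c,m['uv'],z);e=p[:2]-np.array([527.4,-142.5]);print(c,q,np.round(m['uv']),round(m['score'],2),np.round(p[:2],1),'ang',np.round(np.degrees(np.arctan2(e[1],e[0])),1),'r',np.round(np.hypot(*e)))
E
```

```text
t: 5.67
ee_pos: [452.4, -252.5, 77.9]
ee_rot: [[0.553, 0.833, 0.002], [0.833, -0.553, 0.0], [0.001, 0.002, -1.0]]
ft_force: [6.7, 7.8, -9.0]
gripper_width: 0.148
gripper_force: 8.0
t: 6.08
ee_pos: [430.9, -235.1, 78.0]
ee_rot: [[0.709, 0.705, 0.001], [0.705, -0.709, -0.0], [0.001, 0.001, -1.0]]
ft_force: [2.5, 4.3, -5.6]
gripper_width: 0.149
gripper_force: 8.0
133.79031147517034 -136.18851097084035 [ 2.51054574  4.31104628 -5.60045794] [ 430.85404491 -235.12141221   77.97930342]
top peg0 [315. 290.] 0.84 [429.6 -45.3] ang 135.2 r 138.0
top peg0 [398. 288.] 0.8 [ 436.3 -233.5] ang -135.0 r 129.0
top peg0 [402. 208.] 0.71 [ 618.5 -242.9] ang -47.8 r 136.0
top peg0 [317. 203.] 0.66 [624.8 -46.4] ang 44.6 r 137.0
top green_mid [318. 242.] 0.9 [536.3 -58.8] ang 84.0 r 84.0
top drop_point [319. 244.] 0.72 [530.3 -60.6] ang 88.0 r 82.0
top turntable [352. 246.] 0.83 [ 528.9 -142.8] ang -11.8 r 2.0
top tray_handle [200. 244.] 0.75 [530.  200.6] ang 89.6 r 343.0
top tray_hinge [279. 244.] 0.56 [533.6  40.7] ang 88.1 r 183.0
top tray_hinge [320. 245.] 0.34 [532.3 -41.9] ang 87.2 r 101.0
side peg0 [394. 310.] 0.77 [ 628.8 -240.1] ang -43.9 r 141.0
side peg0 [310. 371.] 0.65 [ 427.2 -243.3] ang -134.8 r 142.0
side tray_handle [228. 164.] 0.8 [528.1 197.8] ang 89.9 r 340.0
side tray_hinge [372. 214.] 0.48 [705.2 -78.5] ang 19.8 r 189.0
```

The bin is now at about 89.3° (wanted: 89.0 to 89.5°). I release the peg and go up and over to the handle.

```bash
python3 -m handwheel '[[[0,0,0],[0,0,0],0.25],[[0,0,0],[0,0,0],0.4],[[0,0,0],[0,0,0],0.4],[[0,0,-0.1],[0,0,0],0.4],[[0,0,-0.3],[0,0,0],0.4]]' 
python3 -m handwheel '[[[0,0,-0.25],[0,0,0],0.4],[[0,0,-0.5],[0,0,0],0.4],[[0,0,-0.75],[0,0,0],0.4],[[0,0,-0.95],[0,0,0],0.4],[[0,0,-0.95],[0,0,0],0.4]]' 
python3 - <<'E'
from h import *
o=bot.get_obs();im=bot.snapshot('wrist');cv2.imwrite('pics/w2.png',im[:,:,::-1]);print(o['ee_pos'])
for q,z in(('peg0',84),('turntable',10),('green_mid',22)):
    for d in bot.mark_of('wrist',q)[:4]:
        p=watz(d['uv'],o,z);e=p[:2]-np.array([527.4,-142.5]);print(q,np.round(d['uv']),round(d['score'],2),np.round(p[:2],1),np.round(np.degrees(np.arctan2(e[1],e[0])),1),np.round(np.hypot(*e)))
rel((531.5,199.5,260),-91)
E
```

```text
t: 7.2
ee_pos: [429.1, -234.6, 121.1]
ee_rot: [[0.71, 0.704, -0.004], [0.704, -0.71, 0.002], [-0.001, -0.004, -1.0]]
ft_force: [1.2, 0.9, -0.1]
gripper_width: 0.396
gripper_force: 0.0
t: 7.62
ee_pos: [432.3, -236.6, 271.4]
ee_rot: [[0.71, 0.704, 0.008], [0.704, -0.71, -0.006], [0.002, 0.01, -1.0]]
ft_force: [0.2, 0.0, 0.3]
gripper_width: 0.4
gripper_force: 0.0
[ 432.32813972 -236.63445609  271.43780513]
peg0 [119.  36.] 0.88 [430.5 -45.5] 135.0 137.0
peg0 [423.  38.] 0.88 [ 620.7 -239.4] -46.1 135.0
peg0 [270. 184.] 0.81 [ 428.9 -236.3] -136.4 136.0
turntable [272.  51.] 0.78 [ 522.4 -146.1] -144.1 6.0
shift [ 2.52  -1.579  0.029] turn [-0.001  0.001  0.509]
```

```bash
python3 -m handwheel '[[[0.2,-0.13,0],[0,0,0],0.45],[[0.4,-0.26,0],[0,0,0],0.45],[[0.6,-0.39,0],[0,0,0],0.45],[[0.8,-0.52,0],[0,0,0],0.45],[[1,-0.63,0],[0,0,0],0.45]]' 
python3 -m handwheel '[[[0.2,-0.13,0],[0,0,0.07],0.45],[[0.4,-0.26,0],[0,0,0.14],0.45],[[0.6,-0.39,0],[0,0,0.21],0.45],[[0.8,-0.52,0],[0,0,0.28],0.45],[[1,-0.63,0],[0,0,0.35],0.45]]' 
python3 - <<'E'
from h import *
o=bot.get_obs();print(o['joints'])
rel((531.5,199.5,260),-91)
E
```

```text
t: 8.23
ee_pos: [469.6, -60.5, 263.8]
ee_rot: [[0.71, 0.704, -0.002], [0.704, -0.71, 0.0], [-0.001, -0.002, -1.0]]
ft_force: [0.2, 0.2, 0.2]
gripper_width: 0.447
gripper_force: 0.0
t: 8.65
ee_pos: [509.6, 112.3, 263.7]
ee_rot: [[0.974, 0.225, -0.002], [0.225, -0.974, -0.0], [-0.002, -0.0, -1.0]]
ft_force: [-1.1, 0.4, -0.4]
gripper_width: 0.448
gripper_force: 0.0
[ 1.27771055e-01  2.56015108e-01  1.66613632e+00 -5.84239446e-05
  1.22193363e+00  1.47209075e+00]
shift [ 0.273 -0.533  0.024] turn [0.    0.002 0.155]
```

```bash
python3 -m handwheel '[[[0.1,-0.2,0],[0,0,0.07],0.45],[[0.2,-0.4,0],[0,0,0.155],0.45],[[0.273,-0.533,0],[0,0,0.155],0.45],[[0.273,-0.533,0],[0,0,0.155],0.45],[[0.273,-0.533,0],[0,0,0.155],0.45]]' 
python3 - <<'E'
from h import *
o=bot.get_obs();im=bot.snapshot('wrist');cv2.imwrite('pics/w3.png',im[:,:,::-1]);print(o['ee_pos'])
for q,z in(('tray_handle',185),('tray_hinge',163)):
    for d in bot.mark_of('wrist',q)[:3]: print(q,np.round(d['uv']),round(d['score'],2),np.round(watz(d['uv'],o,z),1))
E
```

```text
t: 9.07
ee_pos: [531.2, 198.1, 263.4]
ee_rot: [[1.0, -0.01, -0.003], [-0.01, -1.0, -0.001], [-0.003, 0.001, -1.0]]
ft_force: [0.1, -1.4, -0.6]
gripper_width: 0.453
gripper_force: 0.0
[531.1846187  198.11916674 263.35371978]
tray_handle [271. 211.] 0.6 [533.4 200.3 185. ]
tray_hinge [483. 207.] 0.59 [528.6  39.7 163. ]
```

View pics/w3.png

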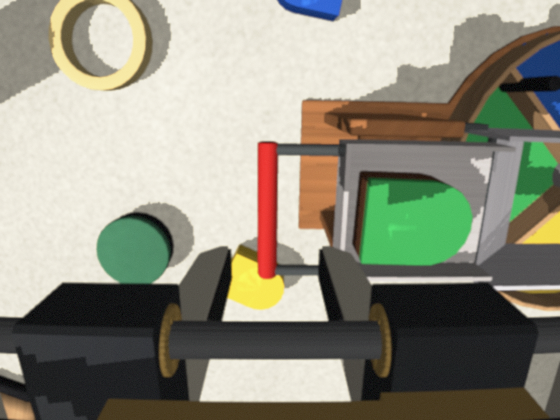

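The wrist view shows the handle level at (268,208), the tray with the heel at (420,220), and the green compartment under the chute. Handle is at (533,200). I descend on it and grip.

```bash
python3 -m handwheel '[[[0.008,-0.013,0],[0,0,0],0.38],[[0.008,-0.013,0.15],[0,0,0],0.38],[[0.008,-0.013,0.35],[0,0,0],0.38],[[0.008,-0.013,0.55],[0,0,0],0.38],[[0.008,-0.013,0.65],[0,0,0],0.38]]' 
python3 -m handwheel '[[[0,0,0],[0,0,0],0.38],[[0,0,0],[0,0,0],0.1],[[0,0,0],[0,0,0],0.1],[[0,0,0],[0,0,0],0.1],[[0,0,0],[0,0,0],0.1]]' 12
python3 -c "
from h import *
r=np.hypot(162,22);a0=np.arctan2(22,162)
for t in (.1,.2,.3,.4,.5,.6,.7,.78):print(t,np.round((162-r*np.cos(a0+t))/150,3),np.round((r*np.sin(a0+t)-22)/150,3))"
```

```text
t: 9.63
ee_pos: [531.7, 198.4, 164.6]
ee_rot: [[1.0, -0.013, -0.003], [-0.013, -1.0, -0.001], [-0.003, 0.001, -1.0]]
ft_force: [-0.1, -0.6, 0.1]
gripper_width: 0.38
gripper_force: 0.0
t: 10.05
ee_pos: [533.9, 202.3, 169.6]
ee_rot: [[1.0, -0.013, 0.004], [-0.013, -1.0, 0.006], [0.004, -0.006, -1.0]]
ft_force: [-0.7, 24.7, 0.2]
gripper_width: 0.16
gripper_force: 12.0
0.1 0.02 0.107
0.2 0.051 0.212
0.3 0.092 0.313
0.4 0.142 0.409
0.5 0.203 0.5
0.6 0.271 0.584
0.7 0.348 0.661
0.78 0.415 0.717
```

```bash
python3 -m handwheel '[[[0,-0.015,0],[0,0,0],0.1],[[0,-0.015,0],[0,0,0],0.1],[[0,-0.015,0],[0,0,0],0.1],[[0,-0.015,0],[0,0,0],0.1],[[0,-0.015,0],[0,0,0],0.1]]' 12
python3 -c "
from h import *
print(bot.get_obs()['torque']);bot.snapshot('side');print(bot.mark_of('side','tray_handle')[:1],bot.mark_of('side','heel_center')[:3])"
```

```text
t: 10.47
ee_pos: [533.8, 203.2, 169.2]
ee_rot: [[1.0, -0.012, 0.003], [-0.012, -1.0, 0.003], [0.003, -0.003, -1.0]]
ft_force: [1.1, 8.4, 0.9]
gripper_width: 0.145
gripper_force: 12.0
[ 1.54213045 -0.00670677 -0.06408904]
[{'uv': [229.8, 161.3], 'score': 0.8}] [{'uv': [303.7, 188.1], 'score': 0.95}, {'uv': [252.4, 187.6], 'score': 0.88}, {'uv': [183.7, 232.5], 'score': 0.75}]
```

```bash
python3 -m handwheel '[[[0,-0.005,-0.04],[0,0,0],0.1],[[0,0,-0.09],[0,0,0],0.1],[[0,0.02,-0.14],[0,0,0],0.1],[[0,0.035,-0.19],[0,0,0],0.1],[[0,0.05,-0.24],[0,0,0],0.1]]' 12
python3 -m handwheel '[[[0,0.015,-0.05],[0,0,0],0.1],[[0,0.035,-0.1],[0,0,0],0.1],[[0,0.06,-0.15],[0,0,0],0.1],[[0,0.085,-0.2],[0,0,0],0.1],[[0,0.115,-0.25],[0,0,0],0.1]]'
```

```text
t: 11.03
ee_pos: [533.1, 194.5, 205.0]
ee_rot: [[1.0, -0.012, 0.001], [-0.012, -1.0, 0.001], [0.001, -0.001, -1.0]]
ft_force: [1.6, 3.1, -2.1]
gripper_width: 0.148
gripper_force: 12.0
t: 11.45
ee_pos: [532.7, 176.4, 241.8]
ee_rot: [[1.0, -0.012, 0.0], [-0.012, -1.0, -0.0], [0.0, 0.0, -1.0]]
ft_force: [3.2, -1.3, -3.6]
gripper_width: 0.149
gripper_force: 12.0
```

```bash
python3 -m handwheel '[[[0,0.05,-0.05],[0,0,0],0.1],[[0,0.1,-0.1],[0,0,0],0.1],[[0,0.15,-0.145],[0,0,0],0.1],[[0,0.2,-0.19],[0,0,0],0.1],[[0,0.22,-0.21],[0,0,0],0.1]]'
python3 -m handwheel '[[[0,0,0],[0,0,0],0.1],[[0,0,0],[0,0,0],0.1],[[0,0,0],[0,0,0],0.1],[[0,0,0],[0,0,0],0.1],[[0,0,0],[0,0,0],0.1]]'
python3 - <<'E'
from h import *
for c in('top','side'):
    im=bot.snapshot(c);cv2.imwrite(f'pics/{c}2.png',im[:,:,::-1])
    print(c,[(np.round(d['uv']),round(d['score'],2)) for d in bot.mark_of(c,'heel_center')[:4]])
a=cv2.imread('pics/top2.png')[120:330,130:450];b=cv2.imread('pics/side2.png')[110:400,120:420]
b=cv2.resize(b,None,fx=210*1.9/290,fy=210*1.9/290);a=cv2.resize(a,None,fx=1.2,fy=1.2)
h=max(len(a),len(b));cv2.imwrite('pics/c2.png',np.hstack([cv2.copyMakeBorder(q,0,h-len(q),0,0,0) for q in(a,b)]))
E
```

```text
t: 11.87
ee_pos: [532.5, 145.0, 275.8]
ee_rot: [[1.0, -0.012, 0.003], [-0.012, -1.0, 0.004], [0.003, -0.004, -1.0]]
ft_force: [-3.2, 11.4, 9.9]
gripper_width: 0.143
gripper_force: 12.0
t: 12.28
ee_pos: [532.6, 145.7, 275.1]
ee_rot: [[1.0, -0.011, 0.003], [-0.011, -1.0, 0.004], [0.003, -0.004, -1.0]]
ft_force: [-1.7, 11.5, 11.9]
gripper_width: 0.147
gripper_force: 12.0
top [(array([335., 246.]), 0.8), (array([231., 160.]), 0.75), (array([200., 299.]), 0.75)]
side [(array([304., 188.]), 0.86), (array([184., 232.]), 0.77), (array([304., 288.]), 0.69), (array([252., 290.]), 0.65)]
```

View pics/c2.png

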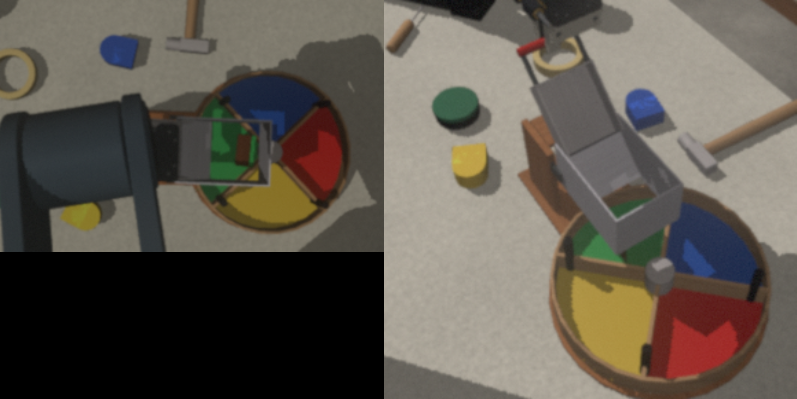

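The tray is empty, and the heel has slid into the green compartment at (335,246) in the full top picture. I'll lower the tray along the reverse arc.

```bash
python3 -m handwheel '[[[0,-0.03,0.03],[0,0,0],0.1],[[0,-0.08,0.07],[0,0,0],0.1],[[0,-0.13,0.12],[0,0,0],0.1],[[0,-0.18,0.17],[0,0,0],0.1],[[0,-0.22,0.21],[0,0,0],0.1]]'
python3 -m handwheel '[[[0,-0.03,0.05],[0,0,0],0.1],[[0,-0.055,0.1],[0,0,0],0.1],[[0,-0.08,0.15],[0,0,0],0.1],[[0,-0.1,0.2],[0,0,0],0.1],[[0,-0.115,0.25],[0,0,0],0.1]]'
python3 -m handwheel '[[[0,-0.015,0.05],[0,0,0],0.1],[[0,-0.03,0.1],[0,0,0],0.1],[[0,-0.045,0.16],[0,0,0],0.1],[[0,-0.05,0.22],[0,0,0],0.1],[[0,-0.05,0.25],[0,0,0],0.1]]'
python3 -m handwheel '[[[0,0,0],[0,0,0],0.1],[[0,0,0],[0,0,0],0.1],[[0,0,0],[0,0,0],0.1],[[0,0,0],[0,0,0],0.1],[[0,0,0],[0,0,0],0.1]]'
```

```text
t: 12.9
ee_pos: [532.9, 176.7, 240.6]
ee_rot: [[1.0, -0.012, 0.001], [-0.012, -1.0, -0.001], [0.001, 0.001, -1.0]]
ft_force: [6.2, -7.7, -5.7]
gripper_width: 0.15
gripper_force: 12.0
t: 13.32
ee_pos: [533.0, 195.1, 203.1]
ee_rot: [[1.0, -0.012, 0.0], [-0.012, -1.0, 0.001], [0.0, -0.001, -1.0]]
ft_force: [2.8, 6.6, 1.1]
gripper_width: 0.147
gripper_force: 12.0
t: 13.73
ee_pos: [533.1, 203.2, 165.8]
ee_rot: [[1.0, -0.012, 0.001], [-0.012, -1.0, 0.002], [0.001, -0.002, -1.0]]
ft_force: [-0.9, 8.7, 16.0]
gripper_width: 0.146
gripper_force: 12.0
t: 14.15
ee_pos: [533.1, 203.1, 165.9]
ee_rot: [[1.0, -0.012, 0.001], [-0.012, -1.0, 0.002], [0.001, -0.002, -1.0]]
ft_force: [2.0, 10.9, -0.6]
gripper_width: 0.147
gripper_force: 12.0
```

```bash
python3 -m handwheel '[[[0,0,0],[0,0,0],0.38],[[0,0,0],[0,0,0],0.38],[[0,0,0],[0,0,0],0.38],[[0,0,0],[0,0,0],0.38],[[0,0,-0.1],[0,0,0],0.38]]'
python3 -m handwheel '[[[0,0,-0.2],[0,0,0],0.38],[[0,0,-0.4],[0,0,0],0.38],[[0,0,-0.6],[0,0,0],0.38],[[0,0,-0.8],[0,0,0],0.38],[[0,0,-1],[0,0,0],0.38]]'
python3 -m handwheel '[[[-0.2,0,0],[0,0,0],0.38],[[-0.4,0,0],[0,0,0],0.38],[[-0.6,0,0],[0,0,0],0.38],[[-0.8,0,0],[0,0,0],0.38],[[-1,0,0],[0,0,0],0.38]]'
python3 - <<'E'
from h import *
for c in('top','side'):
    im=bot.snapshot(c);cv2.imwrite(f'pics/{c}3.png',im[:,:,::-1])
    for q,z in(('heel_center',39),('tray_handle',185),('peg0',84)):
        for d in bot.mark_of(c,q)[:4]:print(c,q,np.round(d['uv']),round(d['score'],2),np.round(atz(c,d['uv'],z)[:2]))
a=cv2.imread('pics/top3.png')[120:330,130:450];b=cv2.imread('pics/side3.png')[110:400,120:420]
b=cv2.resize(b,None,fx=1.3,fy=1.3);a=cv2.resize(a,None,fx=1.25,fy=1.25)
h=max(len(a),len(b));cv2.imwrite('pics/c3.png',np.hstack([cv2.copyMakeBorder(q,0,h-len(q),0,0,0) for q in(a,b)]))
E
```

```text
t: 14.57
ee_pos: [531.5, 201.2, 178.8]
ee_rot: [[1.0, -0.012, -0.005], [-0.012, -1.0, -0.002], [-0.005, 0.002, -1.0]]
ft_force: [0.4, -0.9, 0.4]
gripper_width: 0.375
gripper_force: 0.0
t: 14.98
ee_pos: [532.6, 201.5, 332.5]
ee_rot: [[1.0, -0.012, -0.001], [-0.012, -1.0, -0.0], [-0.001, 0.0, -1.0]]
ft_force: [-0.2, 0.5, -0.1]
gripper_width: 0.38
gripper_force: 0.0
t: 15.4
ee_pos: [381.4, 203.2, 330.8]
ee_rot: [[1.0, -0.012, -0.0], [-0.012, -1.0, -0.0], [-0.0, 0.0, -1.0]]
ft_force: [0.1, 0.3, 0.8]
gripper_width: 0.381
gripper_force: 0.0
top heel_center [201. 299.] 0.85 [398. 217.]
top heel_center [335. 248.] 0.83 [523. -97.]
top heel_center [227. 162.] 0.71 [724. 164.]
top heel_center [330. 242.] 0.71 [536. -83.]
top tray_handle [202. 241.] 0.88 [536. 196.]
top tray_handle [318. 244.] 0.46 [535. -35.]
top peg0 [316. 291.] 0.89 [427. -48.]
top peg0 [317. 202.] 0.81 [627. -45.]
top peg0 [400. 204.] 0.64 [ 626. -238.]
top peg0 [400. 288.] 0.62 [ 436. -240.]
side heel_center [306. 288.] 0.73 [539. -83.]
side heel_center [181. 231.] 0.71 [392. 207.]
side heel_center [306. 189.] 0.6 [707. 146.]
side heel_center [295. 285.] 0.52 [523. -64.]
side peg0 [332. 246.] 0.81 [628. -54.]
side peg0 [310. 365.] 0.74 [ 433. -235.]
side peg0 [394. 312.] 0.73 [ 627. -244.]
side peg0 [254. 287.] 0.6 [437. -43.]
```

View pics/c3.png

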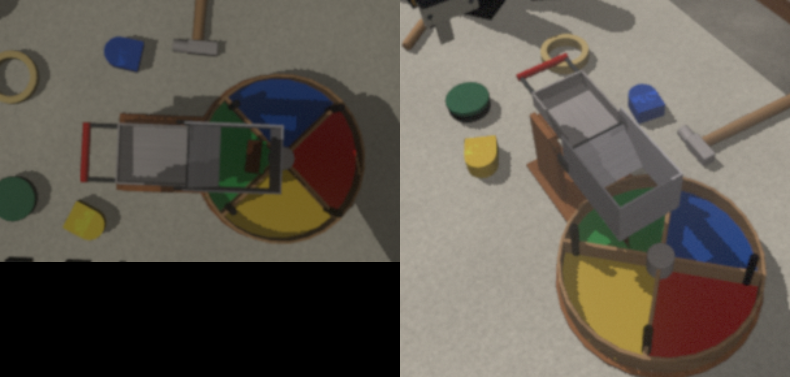

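```bash
python3 - <<'E'
import cv2
a=cv2.imread('pics/top3.png')[205:285,285:375];b=cv2.imread('pics/side3.png')[225:325,245:345]
a=cv2.resize(a,(396,352),interpolation=2);b=cv2.resize(b,(352,352),interpolation=2)
cv2.imwrite('pics/c4.png',cv2.convertScaleAbs(cv2.hconcat([a,b]),alpha=1.7))
E
```

```text
(no output)
```

View pics/c4.png

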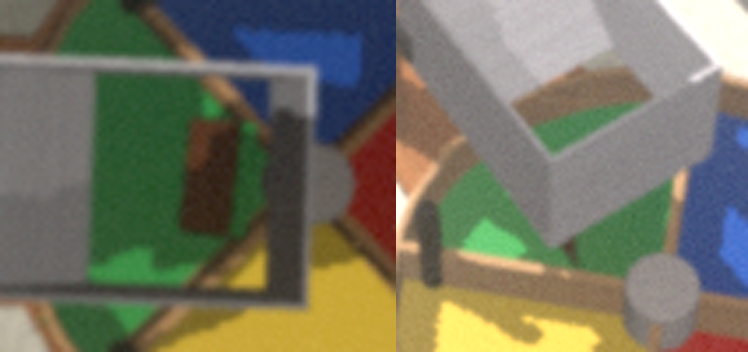

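```bash
python3 - <<'E'
from h import *
k=bot.calibration('wrist');print(np.round(k['T_tool_cam'],3).tolist(),k['fx'])
o=bot.get_obs();print(o['joints'])
rel((381,-60,330),-91)
E
```

```text
[[-0.0, 0.962, 0.273, 75.427], [1.0, 0.0, -0.001, 0.047], [-0.001, 0.273, -0.962, -165.812], [0.0, 0.0, 0.0, 1.0]] 373.15868637862957
[ 3.80361084e-01  2.93595643e-02  1.76652136e+00 -9.91273021e-05
  1.34627410e+00  1.96355157e+00]
shift [0.004 1.757 0.006] turn [0.    0.    0.003]
```

The top crop shows the heel upright on edge in the green sector near the hub. I'll check with one oblique wrist view from the robot's side that it isn't perched on a divider.

```bash

python3 -m handwheel '[[[0,0.15,0],[0,0,-0.075],0.38],[[0,0.3,0],[0,0,-0.15],0.38],[[0,0.45,0],[0,0,-0.225],0.38],[[0,0.6,0],[0,0,-0.3],0.38],[[0,0.75,0],[0,0,-0.375],0.38]]'
python3 -m handwheel '[[[0,0,0],[0,0,-0.075],0.38],[[0,0,0],[0,0,-0.15],0.38],[[0,0,0],[0,0,-0.225],0.38],[[0,0,0],[0,0,-0.3],0.38],[[0,0,0],[0,0,-0.375],0.38]]'
python3 -m handwheel '[[[0,0,0],[0,0,-0.075],0.38],[[0,0,0],[0,0,-0.15],0.38],[[0,0,0],[0,0,-0.225],0.38],[[0,0,0],[0,0,-0.3],0.38],[[0,0,0],[0,0,-0.375],0.38]]'
python3 -m handwheel '[[[0,0,0],[0,0,-0.075],0.38],[[0,0,0],[0,0,-0.15],0.38],[[0,0,0],[0,0,-0.225],0.38],[[0,0,0],[0,0,-0.3],0.38],[[0,0,0],[0,0,-0.375],0.38]]'
python3 -m handwheel '[[[0,0,0],[0,0,-0.075],0.38],[[0,0,0],[0,0,-0.15],0.38],[[0,0,0],[0,0,-0.225],0.38],[[0,0,0],[0,0,-0.3],0.38],[[0,0,0],[0,0,-0.375],0.38]]'
python3 - <<'E'
from h import *
from scipy.spatial.transform import Rotation as Q
o=bot.get_obs();R=np.array(o['ee_rot']);print(o['joints'])
k=bot.calibration('wrist');T=np.array(k['T_tool_cam']);tgt=np.array([527,-90,55])
# camera wanted: 50 deg from vertical, yaw of tool x = (-cos a, -sin a)
for tilt in(0.3,0.45,0.55):
    Rn=R@Q.from_rotvec([0,-tilt,0]).as_matrix()
    v=Rn@T[:3,:3]@[0,0,-1]
    tcp=tgt-v*330-Rn@T[:3,3]
    print(tilt,'view',np.round(v,2),'tcp',np.round(tcp),'shift',np.round(R.T@(tcp-o['ee_pos'])/150,2),'cam',np.round(tcp+Rn@T[:3,3]))
E
```

```text
t: 16.22
ee_pos: [382.0, 89.9, 330.9]
ee_rot: [[0.835, 0.55, -0.001], [0.55, -0.835, -0.0], [-0.001, -0.0, -1.0]]
ft_force: [0.5, 0.2, 0.3]
gripper_width: 0.381
gripper_force: 0.0
t: 16.63
ee_pos: [382.2, 90.8, 330.9]
ee_rot: [[0.389, 0.921, -0.001], [0.921, -0.389, -0.0], [-0.0, -0.001, -1.0]]
ft_force: [0.6, -0.5, -0.0]
gripper_width: 0.381
gripper_force: 0.0
t: 17.05
ee_pos: [382.2, 90.8, 330.9]
ee_rot: [[-0.189, 0.982, -0.001], [0.982, 0.189, -0.0], [-0.0, -0.001, -1.0]]
ft_force: [-0.2, -0.7, -0.0]
gripper_width: 0.381
gripper_force: 0.0
t: 17.47
ee_pos: [382.2, 90.9, 330.9]
ee_rot: [[-0.702, 0.712, -0.001], [0.712, 0.702, -0.0], [0.0, -0.001, -1.0]]
ft_force: [-0.4, -0.6, 0.2]
gripper_width: 0.379
gripper_force: 0.0
t: 17.88
ee_pos: [382.2, 90.8, 330.9]
ee_rot: [[-0.98, 0.201, -0.001], [0.201, 0.98, -0.0], [0.001, -0.0, -1.0]]
ft_force: [0.3, 0.8, -0.1]
gripper_width: 0.38
gripper_force: 0.0
[ 1.14760205e-01 -5.66960080e-02  1.85105462e+00 -1.00722452e-04
  1.34787387e+00 -1.25321161e+00]
0.3 view [ 0.53 -0.11 -0.84] tcp [470. -78. 196.] shift [-0.8  -0.98  0.9 ] cam [351. -53. 332.]
0.45 view [ 0.65 -0.13 -0.75] tcp [450. -74. 186.] shift [-0.67 -0.98  0.97] cam [313. -46. 302.]
0.55 view [ 0.72 -0.15 -0.68] tcp [438. -71. 177.] shift [-0.58 -0.98  1.02] cam [289. -41. 279.]
```

```bash

python3 -m handwheel '[[[0,-0.25,0],[0,0,0],0.38],[[-0.1,-0.5,0],[0,0,0],0.38],[[-0.2,-0.75,0],[0,-0.07,0],0.38],[[-0.3,-0.98,0.1],[0,-0.14,0],0.38],[[-0.3,-0.98,0.3],[0,-0.21,0],0.38]]'
python3 -m handwheel '[[[0,0,0.08],[0,-0.05,0],0.38],[[0.02,0,0.17],[0,-0.1,0],0.38],[[0.06,0,0.25],[0,-0.11,0],0.38],[[0.1,0,0.3],[0,-0.11,0],0.38],[[0.12,0,0.34],[0,-0.11,0],0.38]]'
python3 - <<'E'
from h import *
im=bot.snapshot('wrist');cv2.imwrite('pics/w5.png',im[:,:,::-1])
print([(np.round(d['uv']),round(d['score'],2)) for d in bot.mark_of('wrist','heel')[:3]])
E
```

```text
t: 18.3
ee_pos: [398.0, -67.7, 290.4]
ee_rot: [[-0.924, 0.212, 0.318], [0.199, 0.977, -0.072], [-0.327, -0.003, -0.945]]
ft_force: [1.2, 0.7, -0.6]
gripper_width: 0.381
gripper_force: 0.0
t: 18.72
ee_pos: [394.0, -62.1, 233.0]
ee_rot: [[-0.862, 0.207, 0.463], [0.183, 0.978, -0.098], [-0.473, 0.0, -0.881]]
ft_force: [0.6, -0.5, -0.2]
gripper_width: 0.384
gripper_force: 0.0
[(array([289., 207.]), 0.72), (array([229., 190.]), 0.32)]
```

View pics/w5.png

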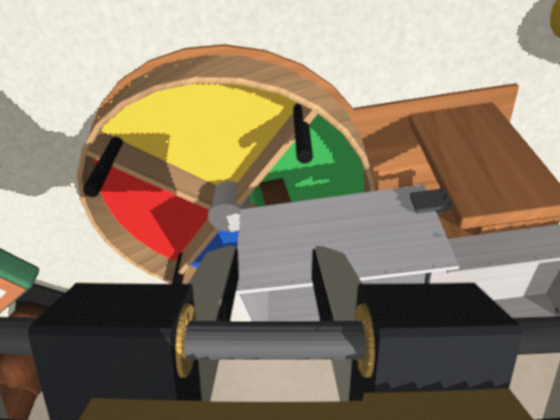

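The oblique view shows the heel's brown side at (273,190), on the green floor inside the dividers and below the chute. The tray is level, and the robot is clear of everything. I'm handing in.

```bash
python3 -c "
from workcell import bot
print(bot.job_done(),bot.get_obs()['t'])"
```

```text
the job is handed in; nothing more can be done
the job is handed in; nothing more can be done
```

The job is handed in at about 19 s of the 67 s allowed, with no verdict shown: the green compartment is within about 1° of centred under the chute, the heel slid into it untouched and rests on edge near the hub, the tray is level again, and I moved none of the bystanders.

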